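Pry open the snap case and fetch the spare clipper head

ROBOT

A 6-joint arm with a two-finger parallel gripper is mounted at the origin on the work surface. World frame = base frame: x ahead of the robot, y to its left, z up, the work surface at z = 0. Lengths are in m, angles in rad, forces in N, time in s.
With the tool pointing down it reaches from about 0.25 to 0.725 m from the base axis. Payload 9.7 kg.
Tool frame: the origin (TCP) lies at the very end of the fingers, on their centre line; the grasp point (between the pads) lies robot.grip_point_offset behind it (robot.grip_point_offset is the distance from the TCP to the grasp point, in m); z points along the fingers, y is the line along which they close (so a half turn about z gives the same grasp; the last joint's range is limited). The gripper opens to 85 mm and grips with 20 to 120 N. Pads are 22 mm wide; open, the fingers measure 114 mm over their backs; the gripper's body (76 mm by 85 mm) begins 54 mm behind the grasp point. The pads swing forward as they close: fully open they stand 13 mm farther back than shut.
Start: joints at [-1.149, 0.087, 0.176, 1.66, 0, 1.571], TCP at [0.225, -0.502, 0.231] pointing down, gripper open.
Joint ranges: [-3.13, 3.13], [-0.85, 1.81], [-1.15, 1.24], [-2.2, 2.28], [-1.44, 1.52], [-3.14, 3.14]. Speed limits (rad/s): [2.22, 2.22, 2.57, 3.14, 3.14, 3.14].

INTERFACE

Orientations are given as a unit quaternion [w, x, y, z].
In Python, from rig import robot gives the robot as it stands.
- The arm moves only by the tool arm_command, never from a script. Its argument "rows" is a list of rows, each an object with "delta_pos": the shift along the tool's x, y, z in m, a list of three; "turn": the turn, a rotation vector about the tool's x, y, z in degrees, a list of three; "gripper": the closure, from -1 (fully open) to 1 (shut). In form: [{"delta_pos": [tx, ty, tz], "turn": [rx, ry, rz], "gripper": gripper}, ...]. A call has 1 to 12 rows; each row shifts and turns the commanded pose from where the row before left it, along the tool's axes as they then stand; what a row does not reach is not made up. A row lasts 1/12 s, in which the tool goes at most 41.7 mm and 7.16 degrees, less where a joint would pass 70% of its speed; a pose out of reach is approached as far as the arm can. A call with a gripper value outside its range is refused whole. The fingers move at their own pace and stop on an object; the grip force is fixed at half the most. Time passes only in rows, so rows that do not move let the fingers close. It gives the time, the measured TCP pose, the force, the opening and the grip force at its end, in the units of the state.
- robot.get_obs(): the state, without advancing time (a new reading comes with each control period).
- robot.camera(name): name is "scene" or "side" or "wrist"; returns (picture, depth): 420x560x3 uint8, blue, green, red; 420x560 float32, m along the optical axis (not along the pixel's ray), 0 where there is no reading.
- robot.camera_info(name): a dict with "K" (3x3 intrinsics, pixels), "xyz" and "orientation" of the camera in the world. Camera axes: x right, y up, looking along -z (the intrinsics and any distortion apply to the point x, -y, -z); pixel columns grow to the right and rows downward; lengths in m; the calibration is good to about 2 mm. A picture is of the moment at which its call begins: read the wrist's pose just before it. camera_info takes no time and is no camera call; for the wrist camera it gives the pose at the moment of the call.
- robot.close_job(): hands the job in; it is judged then, once.
Trained networks look in the newest picture that a camera, given by its name, has taken for a name from the list of things; names that differ only in an ending like _2 or _b are one class to them, and where a whole thing is asked for, a point or a joint stands for the part that bears it (a point fixed in the world has none). Each returns a list of dicts, best first, with "p" (0 to 1); they miss things now and then, are a little off and sometimes report something else, mostly with a low value. They report only what shows in the picture. A call takes as long as a camera call. They do not tell look-alikes from the thing itself.
- robot.boxes_of(label, camera): "uv" ([column, row] in pixels, amid what is visible of it).
- robot.regions_of(label, camera): "mask" (420x560 bool, what is visible of it) and "uv" ([column, row] in pixels, amid what is visible of it).
- robot.mark_of(label, camera): "uv" ([column, row] in pixels: a listed point, or the origin of a listed thing).
The state is a dict: "clock": time; "joints": joint angles; "qd": joint speeds; "joint_efforts": joint torques, N m; "position": TCP position; "ee_rot": TCP orientation; "wrist_force": force on the tool from outside, world axes, zero at the start; "ft_torque": the same for the moment, N m; "opening": finger opening in m; "finger_force": force on a finger pad.
Only numpy, scipy, OpenCV 4.12 (cv2) and the standard library are available. Lean on these libraries where they do the work, as an engineer would, in place of code of your own. Each camera call takes 0.05 s, during which the arm holds its last target. There are 200 camera calls.

TASK

Slip the blade of the orange opener into the notch of the white case, lever the blue lid up with it (no hand on the lid until the blade has pried it well up) and swing the lid back until it stands open. Lay the opener back flat with its handle on the cork mat, then take the clipper head out of the case and set it gently down in the blue bowl, leaving the lid open. Do not knock over or shift the bottles, the tin, the bowl or the tools in the rack.

Things in the scene. Friction and masses are not known exactly. Their poses are not given: they have to be found in the camera images.
- case: White plastic snap case fixed to the bench, outer 110 (x) x 130 (y) x 55 mm tall without its lid, walls and floor 4 mm, origin at the centre of its underside. Its front wall (local -x) faces roughly to the robot; the lid is hinged along the top of the far (+x) wall.
- notch (a point): Middle of the pry notch, on the outer face of the case's front wall: a gap 50 mm wide and 9 mm tall between the cut-down front wall (its top at 46 mm there) and the lid's underside (at 55 mm); its axes are the case's, +x leads into the case. The wall there is 4 mm thick, free space behind.
- hinge (a point): Point on the lid's hinge axis (middle of the far top edge of the case, 55 mm above the bench); the hinge axis runs along the case's y.
- lid (a joint): Lid angle, rad: 0 shut, grows as the front edge rises, 1.57 upright, stop at 1.9. The hinge is stiff (about 2.5 N at the front edge) and the lid stays where it is left.
- lid_edge (a point): Middle of the lower front edge of the blue lid (110 x 130 x 6 mm, flush with the case's sides, nothing to grip); the lid runs from the hinge along its -x to here, underside at z = 0.
- opener: Flat opener lying on the cork mat: orange handle 90 mm long (local x -90 to 0), 22 mm wide (y), 18 mm tall, and a steel blade 70 mm long (x 0 to 70), 16 mm wide, 3 mm thick, with its mid-plane 9 mm above the underside. Origin on the underside where handle and blade meet; +x points to the blade's tip. 90 g, balance point near x = -10 mm.
- opener_tip (a point): Middle of the blade's front end (opener x = 70, z = 9 mm).
- opener_mid (a point): Point in the handle 25 mm behind the blade's root (opener x = -25, z = 9 mm).
- mat: Cork mat fixed on the bench, 210 (x) x 120 (y) x 4 mm; origin at the centre of its underside.
- head: Spare clipper head inside the case: black block 44 (x) x 30 (y) x 20 mm with a low steel comb on top (24 mm in all, look only), origin at the centre of its underside; 70 g.
- bowl: Blue ceramic bowl, rim radius 70 mm, 50 mm tall, loose; origin at the centre of its underside.
- bowl_in (a point): Centre of the bowl's inner floor.
- pin_brush: Pink pin brush upright in the beech rack (head 56 mm wide; its origin is its foot's underside; top 155 mm above the bench). The rack (70 x 340 x 50 mm) stands behind the case.
- steel_comb: Wide-tooth steel comb upright in the rack, 66 mm wide, top 149 mm above the bench; origin at its foot.
- flea_comb: Narrow flea comb with a green handle upright in the rack, 36 mm wide, top 149 mm above the bench; origin at its foot.
- bristle_brush: Bamboo bristle brush upright in the rack, 50 mm wide, top 155 mm above the bench; origin at its foot.
- shampoo: Green bottle, 56 mm across, 160 mm tall, origin at the centre of its underside.
- conditioner: Yellow bottle, 52 mm across, 140 mm tall, origin at the centre of its underside.
- tin: Steel tin, 60 mm across, 55 mm tall, origin at the centre of its underside.
Not all that is in view belongs to the job. Several things look just like the opener: the one meant starts farthest to the robot's left.

How it is judged:
By the outcome, as a careful person would: the job done as asked, in the order asked, and still so for the second after the job is handed in, with the robot touching nothing.
It also fails if it takes over 64 s, if anything falls off the work surface, if the arm or the gripper's body presses on something with over 40 N, if the wrist force passes 120 N, or if a joint passes its speed limit or range.

## Working session

There is one attempt and no reset: what is moved stays moved. The work goes in short steps, Python scripts to look and compute and a tool call to move; the robot and the scene stay as the last step left them, time stands still between calls to the robot, and variables do not carry over. Pictures are saved under pics/ and viewed, at most 10 in all, crops included, and the job is handed in when it is done.

Besides the shell and the picture viewer there is one more tool, called after "Emit:" as name([rows], argument=value, ...), one row to a line, values as JSON. arm_command: Moves the arm, as the interface text tells. Its arguments: {"type":"object","properties":{"rows":{"type":"array","items":{"type":"object","properties":{"delta_pos":{"type":"array","items":{"type":"number"}},"turn":{"type":"array","items":{"type":"number"}},"gripper":{"type":"number"}}}}},"required":["rows"]}

```bash
mkdir -p pics; ls; cat > h.py <<'E'
import numpy as np, cv2
from scipy.spatial.transform import Rotation as R
from rig import robot
def rot(q): return R.from_quat([q[1],q[2],q[3],q[0]])
def cam(n):
    i=robot.camera_info(n); return np.array(i["K"]),np.array(i["xyz"]),rot(i["orientation"])
def ray(n,uv):
    K,x,r=cam(n); d=np.array([(uv[0]-K[0,2])/K[0,0],-(uv[1]-K[1,2])/K[1,1],-1.]); return x,r.apply(d)
def at_z(n,uv,z):
    x,d=ray(n,uv); return x+d*(z-x[2])/d[2]
def cloud(n,dep):
    K,x,r=cam(n); v,u=np.mgrid[:420,:560]
    p=np.stack([(u-K[0,2])/K[0,0]*dep,-(v-K[1,2])/K[1,1]*dep,-dep],-1)
    return r.apply(p.reshape(-1,3)).reshape(420,560,3)+x
def proj(n,P):
    K,x,r=cam(n); c=r.inv().apply(np.atleast_2d(P)-x); return np.c_[K[0,2]+K[0,0]*c[:,0]/-c[:,2],K[1,2]+K[1,1]*c[:,1]/c[:,2]]
E
python3 - <<'E'
from h import *
np.set_printoptions(precision=3,suppress=True)
print(robot.camera_info("scene"),robot.grip_point_offset,robot.get_obs())
for c in ["scene","side"]:
    im,d=robot.camera(c); cv2.imwrite(f"pics/{c}0.png",im); np.save(f"{c}0.npy",d)
    P=cloud(c,d)
    for l in ["opener","opener_tip","notch","hinge","lid_edge","case","mat","bowl","bowl_in","shampoo","conditioner","tin","pin_brush"]:
        for m in robot.mark_of(l,c)[:4]:
            u,v=np.round(m["uv"]).astype(int); 
            if 0<=u<560 and 0<=v<420: print(c,l,round(m["p"],2),u,v,P[v,u])
E
```

```text
pics
{'K': array([[408.649,   0.   , 275.618],
       [  0.   , 408.649, 214.29 ],
       [  0.   ,   0.   ,   1.   ]]), 'xyz': array([ 1.402, -0.122,  0.773]), 'orientation': array([0.658, 0.312, 0.295, 0.619])} 0.0187 {'clock': 0.0, 'joints': array([-1.149,  0.087,  0.175,  1.66 ,  0.   ,  1.571]), 'qd': array([-0.001, -0.   ,  0.   , -0.001, -0.001, -0.001]), 'joint_efforts': array([  0.002, -52.039,  46.48 ,   0.016,   0.   ,  -0.   ]), 'position': array([ 0.225, -0.502,  0.231]), 'ee_rot': array([-0.001,  0.978,  0.209, -0.   ]), 'wrist_force': array([-0.188,  0.166,  0.473]), 'ft_torque': array([-0.008,  0.069, -0.024]), 'finger_force': 0.0, 'opening': 0.08545737234748119}
scene opener 0.93 134 290 [ 0.725 -0.429 -0.001]
scene opener 0.65 180 224 [ 0.5   -0.343  0.014]
scene opener 0.52 142 185 [ 0.276 -0.496 -0.   ]
scene opener_tip 0.65 151 269 [ 0.656 -0.401 -0.002]
scene opener_tip 0.62 174 238 [ 0.558 -0.352  0.014]
scene opener_tip 0.48 123 191 [ 0.307 -0.55   0.   ]
scene opener_tip 0.37 404 213 [0.477 0.317 0.003]
scene notch 0.81 315 213 [0.53  0.039 0.06 ]
scene notch
[... 1131 characters left out ...]
de hinge 0.69 232 241 [ 0.657  0.022 -0.001]
side hinge 0.57 201 226 [0.747 0.048 0.052]
side lid_edge 0.73 272 244 [0.515 0.03  0.043]
side case 0.65 258 259 [0.521 0.116 0.056]
side mat 0.97 323 193 [ 0.467 -0.322  0.012]
side bowl 0.63 241 328 [0.479 0.314 0.008]
side bowl_in 0.83 238 332 [0.481 0.327 0.006]
side bowl_in 0.64 226 202 [ 0.738 -0.097  0.047]
side shampoo 0.77 262 207 [ 0.638 -0.167  0.006]
side conditioner 0.68 209 282 [0.623 0.221 0.024]
side conditioner 0.62 274 248 [ 0.521  0.001 -0.001]
side conditioner 0.58 239 327 [0.485 0.313 0.006]
side tin 0.8 304 319 [0.336 0.244 0.03 ]
side pin_brush 0.79 200 229 [0.743 0.062 0.052]
side pin_brush 0.66 239 326 [0.486 0.31  0.007]
```

```bash
python3 - <<'E'
import cv2,numpy as np
a=cv2.imread("pics/scene0.png"); cv2.imwrite("pics/v1.png",cv2.resize(a,(784,588),interpolation=cv2.INTER_CUBIC))
a=cv2.imread("pics/side0.png");cv2.imwrite("pics/v2.png",cv2.resize(a,(784,588),interpolation=cv2.INTER_CUBIC))
E
```

```text
(no output)
```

View pics/v1.png

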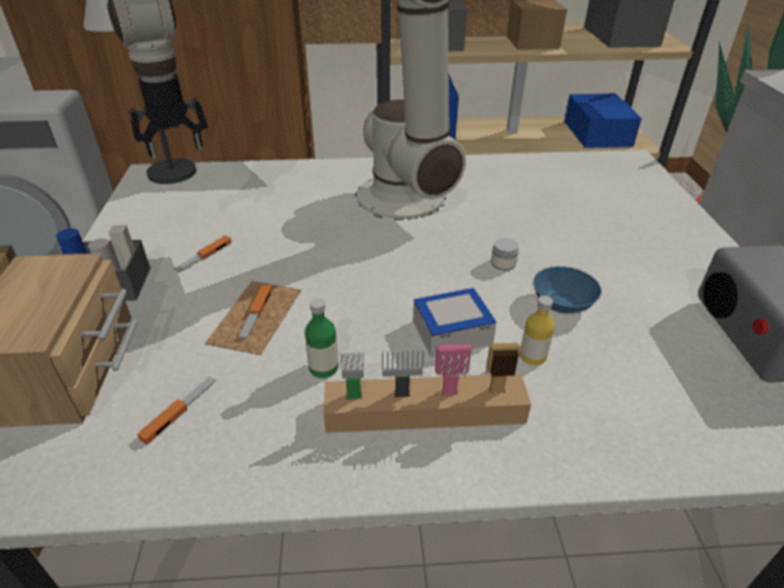

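View pics/v2.png

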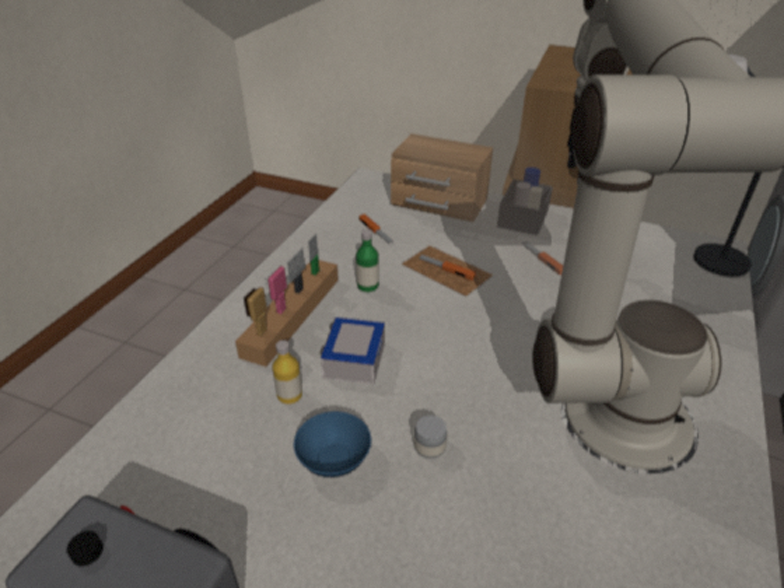

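The opener on the mat (784-px view: handle about (262,297), tip (244,335)) has the greatest y, so it is the one meant. The case is at (455,315) and the bowl at (567,290). Next I fit poses from the depth clouds.

```bash
python3 - <<'E'
from h import *
np.set_printoptions(precision=4,suppress=True)
def rect(Q): 
    (c,s,a)=cv2.minAreaRect((Q[:,:2]*1000).astype(np.float32)); return np.round(c,1),np.round(s,1),round(a,1)
for c in ["scene","side"]:
    im=cv2.imread(f"pics/{c}0.png"); d=np.load(f"{c}0.npy"); P=cloud(c,d); h=cv2.cvtColor(im,cv2.COLOR_BGR2HSV)
    x,y,z=P[...,0],P[...,1],P[...,2]
    # lid top by pixels at z=61
    m=(abs(x-.57)<.09)&(abs(y-.05)<.1)&(z>.053)&(z<.07)
    blue=(h[...,0]>100)&(h[...,0]<130)&(h[...,1]>120)&(abs(x-.57)<.1)&(abs(y-.05)<.12)&(z>.02)
    v,u=np.nonzero(blue); Q=np.array([at_z(c,(a,b),.061) for a,b in zip(u,v)]); print(c,"lid",len(Q),rect(Q),"z",np.median(P[blue][:,2]),"cloudrect",rect(P[m]))
    org=(h[...,0]<14)&(h[...,1]>150)&(abs(x-.5)<.12)&(abs(y+.34)<.08)
    v,u=np.nonzero(org); Q=np.array([at_z(c,(a,b),.018) for a,b in zip(u,v)]); print(c,"handle",len(Q),rect(Q),"z",np.median(P[org][:,2]))
    for n,(X,Y,r,zt) in dict(bowl=(.48,.315,.09,.03),sh=(.66,-.18,.05,.06),co=(.65,.2,.05,.05),tin=(.36,.21,.06,.03)).items():
        m=(np.hypot(x-X,y-Y)<r)&(z>zt)&(z<.2); print(c,n,P[m].min(0),P[m].max(0))
    m=(x>.68)&(x<.9)&(abs(y)<.25)&(z>.02)&(z<.2); print("rack",P[m].min(0),P[m].max(0))
E
```

```text
scene lid 574 (array([568.8,  57.4]), array([107.5, 127.3]), 13.2) z 0.060306115712493336 cloudrect (array([568.2,  58.5]), array([118.5, 132. ]), 12.3)
scene handle 177 (array([ 453.2, -329.5]), array([26.6, 92.8]), 78.8) z 0.02022552756406759
scene bowl [0.4205 0.2361 0.03  ] [0.5608 0.3742 0.0519]
scene sh [ 0.637  -0.2226  0.0602] [ 0.6792 -0.1671  0.1617]
scene co [0.6247 0.1753 0.05  ] [0.6711 0.2253 0.1425]
scene tin [0.3103 0.1818 0.0302] [0.3717 0.2413 0.059 ]
rack [ 0.7253 -0.1891  0.02  ] [0.8021 0.1513 0.1564]
side lid 528 (array([563.3,  65.7]), array([108.4, 127.9]), 13.0) z 0.060793279727824334 cloudrect (array([567.4,  62.3]), array([116.1, 134.4]), 12.8)
side handle 164 (array([ 451.7, -320.9]), array([42.2, 95.3]), 78.8) z 0.01819113912361714
side bowl [0.4206 0.2368 0.03  ] [0.5605 0.3772 0.0546]
side sh [ 0.6191 -0.2083  0.0607] [ 0.6729 -0.1568  0.1638]
side co [0.6159 0.1876 0.0501] [0.6638 0.2323 0.1428]
side tin [0.3077 0.1878 0.0301] [0.3673 0.2469 0.0599]
rack [ 0.7246 -0.1886  0.02  ] [0.8019 0.1562 0.1586]
```

Emit:
arm_command([
  {"delta_pos": [0,0,0],"turn": [0,0,7.06],"gripper": -1},
  {"delta_pos": [0,0,0],"turn": [0,0,7.06],"gripper": -1},
  {"delta_pos": [0,0,0],"turn": [0,0,7.06],"gripper": -1},
  {"delta_pos": [0,0,0],"turn": [0,0,7.06],"gripper": -1},
  {"delta_pos": [0,0,0],"turn": [0,0,7.06],"gripper": -1},
  {"delta_pos": [0.024,-0.024,0.008],"turn": [0,0,0],"gripper": -1},
  {"delta_pos": [0.024,-0.024,0.008],"turn": [0,0,0],"gripper": -1},
  {"delta_pos": [0.024,-0.024,0.008],"turn": [0,0,0],"gripper": -1},
  {"delta_pos": [0.024,-0.024,0.008],"turn": [0,0,0],"gripper": -1},
  {"delta_pos": [0.024,-0.024,0.008],"turn": [0,0,0],"gripper": -1},
  {"delta_pos": [0.024,-0.024,0.008],"turn": [0,0,0],"gripper": -1},
  {"delta_pos": [0.024,-0.024,0.008],"turn": [0,0,0],"gripper": -1},
])

```text
clock: 2.4
position: [0.4237, -0.3682, 0.175]
ee_rot: [0.0, 0.995, -0.097, 0.0]
wrist_force: [0.0, -0.7, 0.7]
opening: 0.0853
finger_force: 0.0
```

Emit:
arm_command([
  {"delta_pos": [0.024,-0.024,0.008],"turn": [0,0,0],"gripper": -1},
  {"delta_pos": [0.022,-0.024,0.007],"turn": [0,0,0],"gripper": -1},
  {"delta_pos": [0,0,0],"turn": [0,0,0],"gripper": -1},
  {"delta_pos": [0,0,0],"turn": [0,0,0],"gripper": -1},
])

```text
clock: 2.73
position: [0.4777, -0.3299, 0.1595]
ee_rot: [-0.0, 0.995, -0.096, -0.001]
wrist_force: [-0.4, -0.3, 0.1]
opening: 0.0854
finger_force: 0.0
```

```bash
cat >> h.py <<'E'
np.set_printoptions(precision=4,suppress=True)
def rect(Q):
    (c,s,a)=cv2.minAreaRect((Q[:,:2]*1000).astype(np.float32)); return np.round(c,1),np.round(s,1),round(a,1)
def orange(im,P,X,Y,r=.12):
    h=cv2.cvtColor(im,cv2.COLOR_BGR2HSV); return (h[...,0]<14)&(h[...,1]>150)&(np.hypot(P[...,0]-X,P[...,1]-Y)<r)
def pose(): 
    o=robot.get_obs(); r=rot(o["ee_rot"]); print("t",round(o["clock"],2),"pos",o["position"],"x",r.as_matrix()[:,0],"z",r.as_matrix()[:,2],"F",o["wrist_force"],"op",o["opening"],o["finger_force"]); return np.array(o["position"]),r
E
python3 - <<'E'
from h import *
pose()
im,d=robot.camera("wrist"); P=cloud("wrist",d); cv2.imwrite("pics/w1.png",im)
m=orange(im,P,.47,-.33); v,u=np.nonzero(m); Q=np.array([at_z("wrist",(a,b),.020) for a,b in zip(u,v)])
print(len(Q),rect(Q),np.median(P[m][:,2]))
for l in ["opener","opener_tip","opener_mid"]:
    for k in robot.mark_of(l,"wrist")[:2]: print(l,k["p"],k["uv"],at_z("wrist",k["uv"],.013))
E
```

```text
t 2.73 pos [ 0.4777 -0.3299  0.1595] x [ 0.9817 -0.1903 -0.0013] z [-0.0012  0.0008 -1.    ] F [-0.4436 -0.3144  0.0959] op 0.08539466886793076 0.0
2099 (array([ 450.6, -332.6]), array([23.8, 91.6]), 78.6) 0.021782626263201765
opener 0.78 [446.9, 340.2] [ 0.2789 -0.4844  0.013 ]
opener 0.67 [288.6, 177.7] [ 0.4956 -0.3432  0.013 ]
opener_tip 0.83 [492.4, 293.1] [ 0.3306 -0.5344  0.013 ]
opener_tip 0.56 [287.1, 99.4] [ 0.564  -0.3552  0.013 ]
opener_mid 0.91 [285.0, 204.3] [ 0.4702 -0.3356  0.013 ]
opener_mid 0.17 [290.3, 177.8] [ 0.4948 -0.3454  0.013 ]
```

View pics/w1.png

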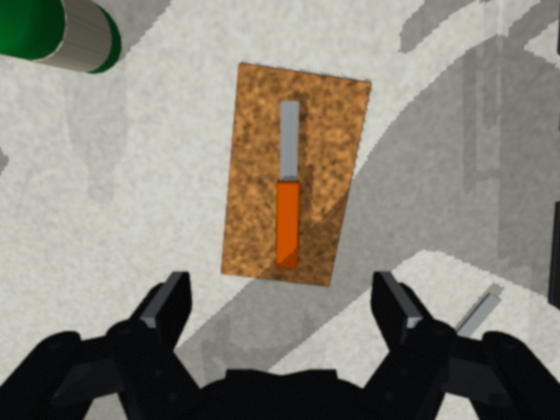

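The wrist view shows the opener at column 288 (handle rows 181–268, tip row 100), well inside the mat and roughly centred between the fingers. Descending to grip.

Emit:
arm_command([
  {"delta_pos": [-0.001,0.008,0.02],"turn": [0,0,0],"gripper": -1},
  {"delta_pos": [0,0,0.035],"turn": [0,0,0],"gripper": -1},
  {"delta_pos": [0,0,0.035],"turn": [0,0,0],"gripper": -1},
  {"delta_pos": [0,0,0.03],"turn": [0,0,0],"gripper": -0.2},
  {"delta_pos": [0,0,0.02],"turn": [0,0,0],"gripper": -0.2},
  {"delta_pos": [0,0,0.0135],"turn": [0,0,0],"gripper": -0.2},
  {"delta_pos": [0,0,0],"turn": [0,0,0],"gripper": 0.2},
  {"delta_pos": [0,0,0],"turn": [0,0,0],"gripper": 1},
  {"delta_pos": [0,0,0],"turn": [0,0,0],"gripper": 1},
  {"delta_pos": [0,0,0],"turn": [0,0,0],"gripper": 1},
  {"delta_pos": [0,0,0],"turn": [0,0,0],"gripper": 1},
  {"delta_pos": [0,0,0],"turn": [0,0,0],"gripper": 1},
])

```text
clock: 3.93
position: [0.4748, -0.3394, 0.008]
ee_rot: [0.001, 0.995, -0.097, 0.001]
wrist_force: [0.3, 0.8, 3.9]
opening: 0.0203
finger_force: 62.4
```

Emit:
arm_command([
  {"delta_pos": [0,0,-0.02],"turn": [0,0,0],"gripper": 1},
  {"delta_pos": [0,0,-0.034],"turn": [0,0,0],"gripper": 1},
  {"delta_pos": [0,0,-0.034],"turn": [0,0,0],"gripper": 1},
  {"delta_pos": [0,0,-0.034],"turn": [0,0,0],"gripper": 1},
  {"delta_pos": [0,0,0],"turn": [0,0,-6.1],"gripper": 1},
  {"delta_pos": [0,0,0],"turn": [0,0,-6.1],"gripper": 1},
  {"delta_pos": [0,0,0],"turn": [0,0,-6.1],"gripper": 1},
  {"delta_pos": [0,0,0],"turn": [0,0,-6.1],"gripper": 1},
  {"delta_pos": [0,-0.025,0],"turn": [0,0,0],"gripper": 1},
  {"delta_pos": [0,-0.035,0],"turn": [0,0,0],"gripper": 1},
  {"delta_pos": [0,-0.035,0],"turn": [0,0,0],"gripper": 1},
  {"delta_pos": [0,-0.035,0],"turn": [0,0,0],"gripper": 1},
])

```text
clock: 4.93
position: [0.444, -0.2112, 0.1289]
ee_rot: [0.0, 0.993, 0.115, 0.0]
wrist_force: [-0.3, -0.6, -0.5]
opening: 0.0203
finger_force: 61.7
```

Emit:
arm_command([
  {"delta_pos": [0,-0.035,0],"turn": [0,0,0],"gripper": 1},
  {"delta_pos": [0,-0.035,0],"turn": [0,0,0],"gripper": 1},
  {"delta_pos": [0,-0.035,0],"turn": [0,0,0],"gripper": 1},
  {"delta_pos": [0,-0.035,0],"turn": [0,0,0],"gripper": 1},
  {"delta_pos": [0,-0.035,0],"turn": [0,0,0],"gripper": 1},
  {"delta_pos": [-0.003,-0.035,0],"turn": [0,0,0],"gripper": 1},
  {"delta_pos": [-0.003,-0.029,0],"turn": [0,0,0],"gripper": 1},
  {"delta_pos": [0,0,0],"turn": [0,0,0],"gripper": 1},
  {"delta_pos": [0,0,0],"turn": [0,0,0],"gripper": 1},
])

```text
clock: 5.68
position: [0.3837, 0.0201, 0.1294]
ee_rot: [0.0, 0.993, 0.117, 0.001]
wrist_force: [-0.1, -0.7, -1.1]
opening: 0.0206
finger_force: 61.7
```

```bash
python3 - <<'E'
from h import *
p,r=pose()
im,d=robot.camera("wrist"); P=cloud("wrist",d); cv2.imwrite("pics/w2.png",im)
h=cv2.cvtColor(im,cv2.COLOR_BGR2HSV)
b=(h[...,0]>100)&(h[...,0]<130)&(h[...,1]>120)&(np.hypot(P[...,0]-.566,P[...,1]-.06)<.1)
v,u=np.nonzero(b); Q=np.array([at_z("wrist",(a,c),.061) for a,c in zip(u,v)]); print("lid",len(Q),rect(Q),np.median(P[b][:,2]))
for l in ["notch","lid_edge","opener_tip","opener_mid","hinge"]:
    for k in robot.mark_of(l,"wrist")[:2]:
        a,c=np.round(k["uv"]).astype(int); print(l,k["p"],k["uv"],P[min(c,419),min(a,559)], r.inv().apply(P[min(c,419),min(a,559)]-p))
m=orange(im,P,p[0],p[1],.1); print("handle",m.sum(), np.median(P[m],0)if m.any() else 0)
# steel blade points in tool frame
T=r.inv().apply((P-p).reshape(-1,3)).reshape(P.shape); s=(abs(T[...,1])<.015)&(T[...,0]>.01)&(T[...,0]<.12)&(abs(T[...,2])<.03)
q=T[s]; print(len(q)); 
for x0 in np.arange(.01,.12,.01):
    k=q[(q[:,0]>x0)&(q[:,0]<x0+.01)]; print(x0,len(k),k.mean(0) if len(k) else '')
E
```

```text
t 5.68 pos [0.3837 0.0201 0.1294] x [0.9725 0.2328 0.0014] z [ 0.0014  0.     -1.    ] F [-0.1434 -0.6503 -1.0674] op 0.020624555143978224 61.72476053237915Traceback (most recent call last):
  File "<stdin>", line 6, in <module>
  File "h.py", line 10, in at_z
    x,d=ray(n,uv); return x+d*(z-x[2])/d[2]
        ~~~^^^^^^
  File "h.py", line 8, in ray
    K,x,r=cam(n); d=np.array([(uv[0]-K[0,2])/K[0,0],-(uv[1]-K[1,2])/K[1,1],-1.]); return x,r.apply(d)
          ~~~^^^
  File "h.py", line 6, in cam
    i=robot.camera_info(n); return np.array(i["K"]),np.array(i["xyz"]),rot(i["orientation"])
ValueError: time passes only in moves, steps and waits
```

View pics/w2.png

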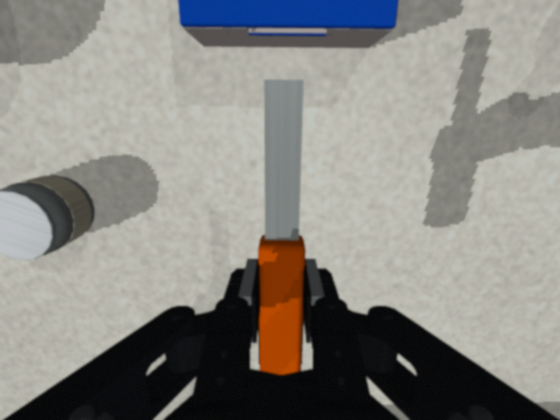

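Blade is straight ahead (columns 265–302), and the notch is visible in the case front (columns 248–327, row 31). I'll fix the helper by caching the camera pose, then measure.

```bash
sed -i 's/^from rig import robot/from rig import robot\nfrom functools import lru_cache/; s/^def cam(n)/@lru_cache\ndef cam(n)/' h.py; python3 - <<'E'
from h import *
p,r=pose()
im,d=robot.camera("wrist"); P=cloud("wrist",d)
h=cv2.cvtColor(im,cv2.COLOR_BGR2HSV)
b=(h[...,0]>100)&(h[...,0]<130)&(h[...,1]>120)&(np.hypot(P[...,0]-.566,P[...,1]-.06)<.1)
row=[(u,np.nonzero(b[:,u])[0].max()) for u in range(190,391,10)]
E_=np.array([at_z("wrist",k,.055) for k in row]); f=np.polyfit(E_[:,1],E_[:,0],1); print("front lower edge: ends",E_[0],E_[-1],"yaw",np.degrees(np.arctan(-f[0])))
for c in (183,395): print("corner",at_z("wrist",(c,25),.055))
print("notch mid", at_z("wrist",(288,31),.05), "lid z",np.median(P[b][:,2]))
print("tool->notch",r.inv().apply(at_z("wrist",(288,31),.05)-p))
for l in ["notch","lid_edge","opener_tip","opener_mid"]:
    for k in robot.mark_of(l,"wrist")[:2]:
        a,c=np.round(k["uv"]).astype(int); print(l,k["p"],k["uv"],P[min(c,419),min(a,559)], r.inv().apply(P[min(c,419),min(a,559)]-p))
T=r.inv().apply((P-p).reshape(-1,3)).reshape(P.shape)
for v in (85,110,140,170,200,230): print(v,T[v,275:295:6].round(4).tolist())
for v in (100,160,220):
    k=np.nonzero(abs(T[v,:,2])<.03)[0]; print("blade edges tool y",T[v,k.min(),1],T[v,k.max(),1])
E
```

```text
t 5.73 pos [0.384  0.0192 0.1292] x [0.9729 0.2313 0.001 ] z [ 0.0011 -0.0002 -1.    ] F [ 0.2757  0.1831 -0.5269] op 0.020449557100801454 61.722296476364136
front lower edge: ends [0.4972 0.1024 0.055 ] [ 0.5251 -0.0172  0.055 ] yaw 13.242906593380704
corner [0.4967 0.1066 0.055 ]
corner [ 0.5268 -0.0198  0.055 ]
notch mid [0.5096 0.0434 0.05  ] lid z 0.060298281503653156
tool->notch [0.1277 0.0055 0.0793]
notch 0.73 [284.5, 30.0] [0.5109 0.0463 0.0442] [0.1296 0.003  0.0852]
lid_edge 0.84 [285.2, 30.0] [0.5108 0.0456 0.0449] [0.1295 0.0037 0.0844]
opener_tip 0.67 [283.4, 79.9] [0.4729 0.0385 0.1346] [ 0.091   0.0019 -0.0053]
opener_mid 0.81 [284.4, 285.9] [0.3853 0.0171 0.1428] [ 0.0008  0.0025 -0.0136]
85 [[0.0891, -0.0014, -0.0049], [0.0891, 0.0011, -0.0059], [0.089, 0.0035, -0.0065], [0.089, 0.0059, -0.007]]
110 [[0.0794, -0.0014, -0.0067], [0.0794, 0.0011, -0.0054], [0.0794, 0.0035, -0.006], [0.0794, 0.0061, -0.005]]
140 [[0.0673, -0.0015, -0.0066], [0.0672, 0.0011, -0.0057], [0.0672, 0.0036, -0.0062], [0.0672, 0.0062, -0.0061]]
170 [[0.0543, -0.0016, -0.006], [0.0543, 0.001, -0.0059], [0.0543, 0.0037, -0.0062], [0.0541, 0.0064, -0.0048]]
200 [[0.0405, -0.0017, -0.0056], [0.0405, 0.001, -0.0057], [0.0404, 0.0038, -0.0052], [0.0406, 0.0065, -0.006]]
230 [[0.0259, -0.0018, -0.0055], [0.026, 0.001, -0.0058], [0.0259, 0.0039, -0.0055], [0.0262, 0.0067, -0.0064]]
blade edges tool y -0.005952616419758728 0.009775175454098006
blade edges tool y -0.006367092587934433 0.009335519355679296
blade edges tool y -0.006341284260715186 0.0089330925054879
```

Emit:
arm_command([
  {"delta_pos": [0,0.002,0.024],"turn": [0,0,0],"gripper": 1},
  {"delta_pos": [0,0,0.027],"turn": [0,0,0],"gripper": 1},
  {"delta_pos": [0,0,0.022],"turn": [0,0,0],"gripper": 1},
  {"delta_pos": [0,0,0.01],"turn": [0,0,0],"gripper": 1},
  {"delta_pos": [0,0,0],"turn": [0,0,0],"gripper": 1},
  {"delta_pos": [0.012,0,0],"turn": [0,0,0],"gripper": 1},
  {"delta_pos": [0.012,0,0],"turn": [0,0,0],"gripper": 1},
  {"delta_pos": [0,0,0],"turn": [0,0,0],"gripper": 1},
  {"delta_pos": [0,0,0],"turn": [0,0,0],"gripper": 1},
])

```text
clock: 6.73
position: [0.4082, 0.0224, 0.0468]
ee_rot: [0.0, 0.993, 0.115, 0.0]
wrist_force: [-1.1, 0.4, -1.3]
opening: 0.0203
finger_force: 61.7
```

```bash
python3 - <<'E'
from h import *
p,r=pose()
im,d=robot.camera("side"); 
uv=proj("side",[.48,.04,.05])[0].astype(int); print(uv)
a,b=max(uv[0]-70,0),uv[1]-55; cv2.imwrite("pics/s2.png",cv2.resize(im[b:b+105,a:a+140],(784,588),interpolation=cv2.INTER_CUBIC))
E
```

```text
t 6.73 pos [0.4082 0.0224 0.0468] x [0.9733 0.2293 0.0006] z [ 0.0006 -0.     -1.    ] F [-1.1063  0.3662 -1.2952] op 0.020318709532110027 61.72228932380676
[281 247]
```

View pics/s2.png

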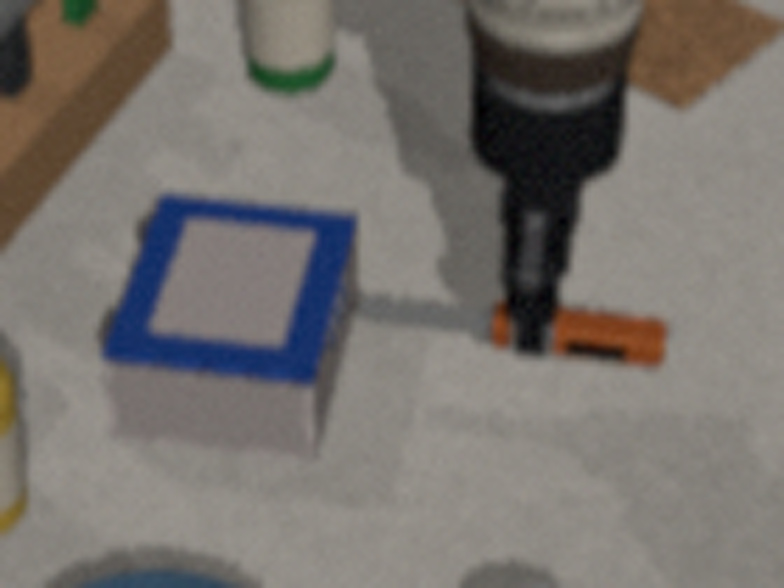

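The tip is right in front of the notch (crop, about (360,300)). Sliding in slowly.

Emit:
arm_command([
  {"delta_pos": [0.007,0,0.0008],"turn": [0,0,0],"gripper": 1},
  {"delta_pos": [0.006,0,0],"turn": [0,0,0],"gripper": 1},
  {"delta_pos": [0.006,0,0],"turn": [0,0,0],"gripper": 1},
  {"delta_pos": [0.006,0,0],"turn": [0,0,0],"gripper": 1},
  {"delta_pos": [0,0,0],"turn": [0,0,0],"gripper": 1},
])

```text
clock: 7.2
position: [0.433, 0.0285, 0.045]
ee_rot: [-0.0, 0.993, 0.116, 0.0]
wrist_force: [-0.1, -0.0, -1.0]
opening: 0.0203
finger_force: 61.7
```

```bash
cat > plan.py <<'E'
import numpy as np
from scipy.spatial.transform import Rotation as R
OFF=np.array([91,4.5]) # tip rel TCP (u,w), mm, pitch 0
rot2=lambda a:np.array([[np.cos(a),-np.sin(a)],[np.sin(a),np.cos(a)]])
def rows(path): # list of (tip u, tip w, pitch deg)
    T=[(np.array([u,w])-rot2(np.radians(p))@OFF,p) for u,w,p in path]
    for (a,p),(b,q) in zip(T,T[1:]):
        l=rot2(np.radians(p)).T@(b-a); print("dx %.4f dz %.4f turn_y %.2f  tcp"%(l[0]/1000,-l[1]/1000,q-p),b.round(1))
if __name__=="__main__":
    piv=np.array([2,46.5]); t0=np.array([40,49.5]); P=[(*t0,0)]
    for a in np.linspace(0,13,5)[1:]: P.append((*(piv+rot2(np.radians(a))@(t0-piv)),a))
    rows(P); print("arc"); u,w,a=P[-1]; th0=np.arctan2(w-55,110-u); s=np.hypot(w-55,110-u); print(np.degrees(th0),s)
    A=[(u,w,a)]
    for th in np.linspace(th0,np.radians(97),15)[1:]: A.append((110-s*np.cos(th),55+s*np.sin(th),13))
    rows(A)
E
python3 plan.py
```

```text
dx 0.0002 dz 0.0030 turn_y 3.25  tcp [-50.8  42. ]
dx 0.0002 dz 0.0030 turn_y 3.25  tcp [-50.5  39. ]
dx 0.0002 dz 0.0030 turn_y 3.25  tcp [-50.  36.]
dx 0.0002 dz 0.0030 turn_y 3.25  tcp [-49.3  33.1]
arc
2.374675267261015 71.71037259035424
dx 0.0027 dz -0.0080 turn_y 0.00  tcp [-48.5  41.5]
dx 0.0036 dz -0.0076 turn_y 0.00  tcp [-46.6  49.8]
dx 0.0045 dz -0.0071 turn_y 0.00  tcp [-43.8  57.8]
dx 0.0053 dz -0.0066 turn_y 0.00  tcp [-40.1  65.4]
dx 0.0061 dz -0.0059 turn_y 0.00  tcp [-35.5  72.5]
dx 0.0067 dz -0.0051 turn_y 0.00  tcp [-30.2  79. ]
dx 0.0073 dz -0.0043 turn_y 0.00  tcp [-24.   84.8]
dx 0.0077 dz -0.0034 turn_y 0.00  tcp [-17.3  89.9]
dx 0.0081 dz -0.0025 turn_y 0.00  tcp [-10.   94.2]
dx 0.0083 dz -0.0015 turn_y 0.00  tcp [-2.2 97.5]
dx 0.0084 dz -0.0005 turn_y 0.00  tcp [ 5.9 99.9]
dx 0.0084 dz 0.0005 turn_y 0.00  tcp [ 14.2 101.4]
dx 0.0083 dz 0.0014 turn_y 0.00  tcp [ 22.6 101.9]
dx 0.0081 dz 0.0024 turn_y 0.00  tcp [ 31.1 101.3]
```

Emit:
arm_command([
  {"delta_pos": [0.007,0,0],"turn": [0,0,0],"gripper": 1},
  {"delta_pos": [0.007,0,0],"turn": [0,0,0],"gripper": 1},
  {"delta_pos": [0.007,0,0],"turn": [0,0,0],"gripper": 1},
  {"delta_pos": [0.007,0,0],"turn": [0,0,0],"gripper": 1},
  {"delta_pos": [0,0,0],"turn": [0,0,0],"gripper": 1},
])

```text
clock: 7.62
position: [0.4605, 0.035, 0.045]
ee_rot: [-0.0, 0.993, 0.116, 0.0]
wrist_force: [0.2, 0.6, -1.2]
opening: 0.0202
finger_force: 61.7
```

Emit:
arm_command([
  {"delta_pos": [0,0,0.003],"turn": [0,3.25,0],"gripper": 1},
  {"delta_pos": [0,0,0.003],"turn": [0,3.25,0],"gripper": 1},
  {"delta_pos": [0,0,0.003],"turn": [0,3.25,0],"gripper": 1},
  {"delta_pos": [0,0,0.003],"turn": [0,3.25,0],"gripper": 1},
  {"delta_pos": [0,0,0],"turn": [0,0,0],"gripper": 1},
  {"delta_pos": [0,0,0],"turn": [0,0,0],"gripper": 1},
])

```text
clock: 8.12
position: [0.459, 0.0347, 0.0327]
ee_rot: [-0.013, 0.987, 0.115, 0.111]
wrist_force: [-1.9, -0.5, -3.5]
opening: 0.0209
finger_force: 61.4
```

```bash
cat > look.py <<'E'
from h import *
import sys
p,r=pose()
im,d=robot.camera("side"); P=cloud("side",d); h=cv2.cvtColor(im,cv2.COLOR_BGR2HSV)
cv2.imwrite("pics/%s.png"%sys.argv[1],cv2.resize(im[165:305,170:360],(790,582),interpolation=cv2.INTER_CUBIC))
b=(h[...,0]>100)&(h[...,0]<130)&(h[...,1]>120)&(np.hypot(P[...,0]-.566,P[...,1]-.06)<.13)&(P[...,2]>.035)
Q=P[b]; u=(Q[:,:2]-[.510,.046])@[.973,.23]; 
k=np.abs(u-np.median(u))<.08; f=np.polyfit(u[k],Q[k,2],1); print("lid slope deg",-np.degrees(np.arctan(f[0])),"z",np.percentile(Q[:,2],[2,50,98]),"u",np.percentile(u,[2,50,98]))
for c in ["side"]:
    for l in ["opener_tip","lid_edge"]:
        for k in robot.mark_of(l,c)[:1]:
            a,b=np.round(k["uv"]).astype(int); print(l,k["p"],P[b,a])
E
python3 look.py s3
```

```text
t 8.12 pos [0.459  0.0347 0.0327] x [0.9489 0.2234 0.2228] z [ 0.2169  0.0511 -0.9749] F [-1.8532 -0.503  -3.5183] op 0.020940133684010463 61.441662311553955
lid slope deg 2.5906544565728495 z [0.0586 0.0633 0.0686] u [0.0033 0.0513 0.1095]
opener_tip 0.65 [ 0.3256 -0.5268  0.001 ]
lid_edge 0.74 [0.5183 0.0306 0.0459]
```

The lid is starting to rise (about 2.6°). Following the arc.

Emit:
arm_command([
  {"delta_pos": [0.0027,0,-0.008],"turn": [0,0,0],"gripper": 1},
  {"delta_pos": [0.0036,0,-0.0076],"turn": [0,0,0],"gripper": 1},
  {"delta_pos": [0.0045,0,-0.0071],"turn": [0,0,0],"gripper": 1},
  {"delta_pos": [0.0053,0,-0.0066],"turn": [0,0,0],"gripper": 1},
  {"delta_pos": [0,0,0],"turn": [0,0,0],"gripper": 1},
])

```text
clock: 8.68
position: [0.471, 0.0373, 0.0678]
ee_rot: [-0.013, 0.987, 0.115, 0.114]
wrist_force: [0.6, 0.2, -1.0]
opening: 0.0202
finger_force: 61.5
```

```bash
python3 look.py s4
```

```text
t 8.68 pos [0.471  0.0373 0.0678] x [0.9475 0.2238 0.2283] z [ 0.2223  0.0521 -0.9736] F [ 0.6368  0.2287 -0.9774] op 0.02018251944563578 61.539881229400635
lid slope deg 32.25850237261086 z [0.0618 0.099  0.1195] u [0.0211 0.0511 0.111 ]
opener_tip 0.8 [0.5716 0.0598 0.0947]
lid_edge 0.75 [ 0.5831 -0.077  -0.0004]
```

View pics/s4.png

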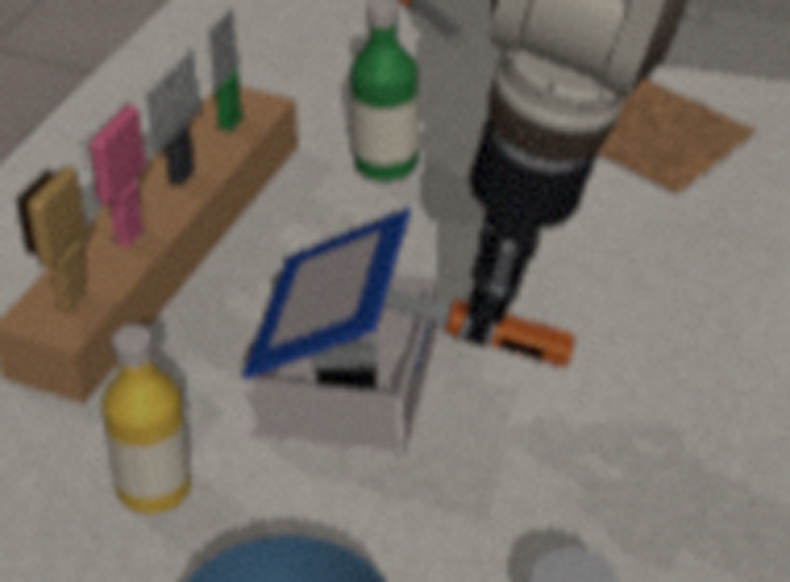

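The lid is up about 32° on the blade and the head is visible in the case (crop about (345,375)). Continuing the arc.

Emit:
arm_command([
  {"delta_pos": [0.0061,0,-0.0059],"turn": [0,0,0],"gripper": 1},
  {"delta_pos": [0.0067,0,-0.0051],"turn": [0,0,0],"gripper": 1},
  {"delta_pos": [0.0073,0,-0.0043],"turn": [0,0,0],"gripper": 1},
  {"delta_pos": [0.0077,0,-0.0034],"turn": [0,0,0],"gripper": 1},
  {"delta_pos": [0.0081,0,-0.0025],"turn": [0,0,0],"gripper": 1},
  {"delta_pos": [0.0083,0,-0.0015],"turn": [0,0,0],"gripper": 1},
  {"delta_pos": [0.0084,0,-0.0005],"turn": [0,0,0],"gripper": 1},
  {"delta_pos": [0.0084,0,0.0005],"turn": [0,0,0],"gripper": 1},
  {"delta_pos": [0.0083,0,0.0014],"turn": [0,0,0],"gripper": 1},
  {"delta_pos": [0.0081,0,0.0024],"turn": [0,0,0],"gripper": 1},
  {"delta_pos": [0,0,0],"turn": [0,0,0],"gripper": 1},
])

```text
clock: 9.75
position: [0.54, 0.0537, 0.101]
ee_rot: [-0.013, 0.987, 0.115, 0.113]
wrist_force: [0.7, 0.6, -1.5]
opening: 0.0202
finger_force: 61.8
```

```bash
python3 look.py s5
```

```text
t 9.75 pos [0.54   0.0537 0.101 ] x [0.9481 0.2238 0.2259] z [ 0.2199  0.052  -0.9741] F [ 0.7193  0.5948 -1.5206] op 0.020198646695575632 61.754772663116455
lid slope deg -81.39676110273099 z [0.062  0.1216 0.1647] u [0.113  0.1216 0.1295]
opener_tip 0.68 [ 0.3241 -0.5294  0.0135]
lid_edge 0.65 [0.5635 0.0705 0.0111]
```

View pics/s5.png

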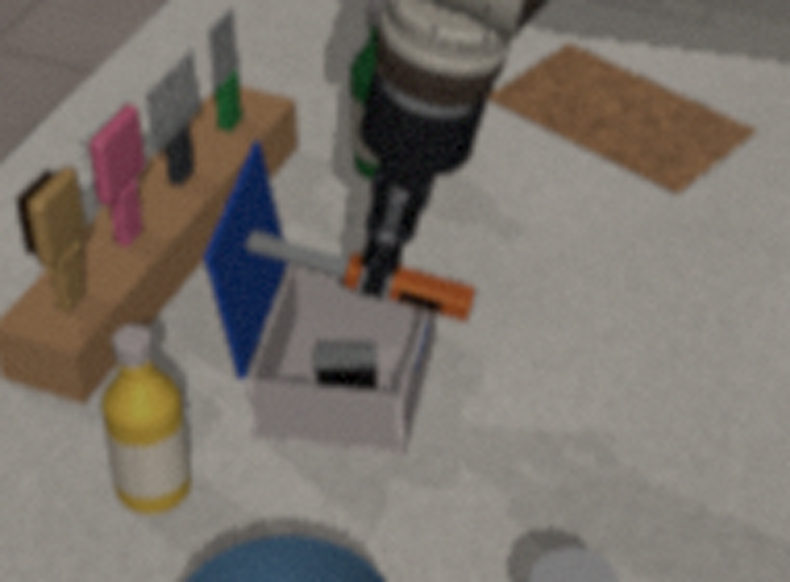

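Lid stands open at about 98° (top of crop at (255,145)); the blade tip rests on it at (255,243). Withdrawing now.

Emit:
arm_command([
  {"delta_pos": [-0.012,0,0],"turn": [0,0,0],"gripper": 1},
  {"delta_pos": [-0.023,0,0],"turn": [0,0,0],"gripper": 1},
  {"delta_pos": [-0.01,0,-0.01],"turn": [0,-6.5,0],"gripper": 1},
  {"delta_pos": [-0.02,0,-0.01],"turn": [0,-6.5,0],"gripper": 1},
  {"delta_pos": [-0.035,0,-0.007],"turn": [0,0,0],"gripper": 1},
  {"delta_pos": [-0.035,0,-0.007],"turn": [0,0,0],"gripper": 1},
  {"delta_pos": [-0.01,0.03,0],"turn": [0,0,0],"gripper": 1},
  {"delta_pos": [-0.01,0.035,0],"turn": [0,0,0],"gripper": 1},
  {"delta_pos": [0,0.035,0],"turn": [0,0,0],"gripper": 1},
  {"delta_pos": [0,0.035,0],"turn": [0,0,0],"gripper": 1},
  {"delta_pos": [0,0.035,0],"turn": [0,0,0],"gripper": 1},
  {"delta_pos": [0,0.035,0],"turn": [0,0,0],"gripper": 1},
])

```text
clock: 10.9
position: [0.4326, -0.1841, 0.1229]
ee_rot: [0.0, 0.993, 0.115, 0.001]
wrist_force: [0.9, 0.3, -0.0]
opening: 0.0201
finger_force: 61.7
```

Emit:
arm_command([
  {"delta_pos": [0,0.035,0],"turn": [0,0,0],"gripper": 1},
  {"delta_pos": [0,0.035,0],"turn": [0,0,0],"gripper": 1},
  {"delta_pos": [0,0.035,0],"turn": [0,0,0],"gripper": 1},
  {"delta_pos": [0,0.025,0],"turn": [0,0,6.1],"gripper": 1},
  {"delta_pos": [0,0,0],"turn": [0,0,6.1],"gripper": 1},
  {"delta_pos": [0,0,0],"turn": [0,0,6.1],"gripper": 1},
  {"delta_pos": [0,0,0],"turn": [0,0,6.1],"gripper": 1},
  {"delta_pos": [0,0,0],"turn": [0,0,0],"gripper": 1},
  {"delta_pos": [0,0,0],"turn": [0,0,0],"gripper": 1},
])

```text
clock: 11.65
position: [0.4623, -0.3088, 0.1226]
ee_rot: [0.0, 0.995, -0.095, 0.0]
wrist_force: [0.6, 0.2, -1.1]
opening: 0.0206
finger_force: 61.7
```

```bash
cat > blade.py <<'E'
from h import *
p,r=pose()
im,d=robot.camera("wrist"); P=cloud("wrist",d); T=r.inv().apply((P-p).reshape(-1,3)).reshape(P.shape)
s=(abs(T[...,2])<.03)&(abs(T[...,1])<.02)&(T[...,0]>.03)&(T[...,0]<.1); q=T[s]
print("blade z slope deg",np.degrees(np.arctan(np.polyfit(q[:,0],q[:,2],1)[0])),"z at 0.05",np.polyval(np.polyfit(q[:,0],q[:,2],1),.05),"tip x",q[:,0].max(),"yaw in tool",np.degrees(np.arctan(np.polyfit(q[:,0],q[:,1],1)[0])))
print("delta to grip pose, tool:",r.inv().apply(np.array([.4748,-.3394,.0085])-p),"yaw",np.degrees(np.arctan2(*r.as_matrix()[[1,0],0])))
E
python3 blade.py
```

```text
t 11.65 pos [ 0.4623 -0.3088  0.1226] x [ 0.9818 -0.1899  0.0007] z [ 0.0006 -0.0003 -1.    ] F [ 0.6177  0.2255 -1.1009] op 0.02058101984536443 61.69851064682007
blade z slope deg 0.014302997292166983 z at 0.05 -0.0060436039644155715 tip x 0.09161273199930528 yaw in tool 0.6492077980392239
delta to grip pose, tool: [0.018  0.0276 0.1141] yaw -10.947385160455134
```

Grip unchanged and blade level. Lowering onto the mat and releasing.

Emit:
arm_command([
  {"delta_pos": [0.018,0.028,0],"turn": [0,0,0],"gripper": 1},
  {"delta_pos": [0,0,0.03],"turn": [0,0,0],"gripper": 1},
  {"delta_pos": [0,0,0.03],"turn": [0,0,0],"gripper": 1},
  {"delta_pos": [0,0,0.03],"turn": [0,0,0],"gripper": 1},
  {"delta_pos": [0,0,0.015],"turn": [0,0,0],"gripper": 1},
  {"delta_pos": [0,0,0.006],"turn": [0,0,0],"gripper": 1},
  {"delta_pos": [0,0,0.002],"turn": [0,0,0],"gripper": 1},
  {"delta_pos": [0,0,0.001],"turn": [0,0,0],"gripper": 1},
  {"delta_pos": [0,0,0],"turn": [0,0,0],"gripper": 1},
  {"delta_pos": [0,0,0],"turn": [0,0,0],"gripper": 1},
])

```text
clock: 12.53
position: [0.4753, -0.3402, 0.0098]
ee_rot: [0.001, 0.995, -0.097, 0.001]
wrist_force: [0.2, 0.8, -0.8]
opening: 0.0205
finger_force: 61.7
```

Emit:
arm_command([
  {"delta_pos": [0,0,0.0015],"turn": [0,0,0],"gripper": 1},
  {"delta_pos": [0,0,0],"turn": [0,0,0],"gripper": 1},
  {"delta_pos": [0,0,0],"turn": [0,0,0],"gripper": 0.3},
  {"delta_pos": [0,0,0],"turn": [0,0,0],"gripper": -0.2},
  {"delta_pos": [0,0,0],"turn": [0,0,0],"gripper": -0.2},
  {"delta_pos": [0,0,0],"turn": [0,0,0],"gripper": -0.2},
  {"delta_pos": [0,0,-0.02],"turn": [0,0,0],"gripper": -0.2},
  {"delta_pos": [0,0,-0.035],"turn": [0,0,0],"gripper": -0.2},
  {"delta_pos": [0,0,-0.035],"turn": [0,0,0],"gripper": -0.2},
  {"delta_pos": [0,0,-0.035],"turn": [0,0,0],"gripper": -0.2},
  {"delta_pos": [0,0,-0.035],"turn": [0,0,0],"gripper": -0.2},
  {"delta_pos": [0,0,-0.03],"turn": [0,0,0],"gripper": -0.2},
])

```text
clock: 13.53
position: [0.4745, -0.3397, 0.1994]
ee_rot: [0.0, 0.995, -0.097, 0.001]
wrist_force: [0.4, -0.9, -0.2]
opening: 0.0512
finger_force: 0.0
```

```bash
cat > head.py <<'E'
from h import *
p,r=pose(); n=__import__("sys").argv[1]
im,d=robot.camera(n); P=cloud(n,d); cv2.imwrite("pics/head_%s.png"%n,im)
for l in ["head"]:
    for k in robot.regions_of(l,n)[:2]:
        m=k["mask"]; print(l,k["p"],k["uv"],m.sum()); 
        if m.any():
            print("cloud med",np.median(P[m],0),np.percentile(P[m][:,2],[5,50,95])); v,u=np.nonzero(m)
            for z in (.028,.024): Q=np.array([at_z(n,(a,b),z) for a,b in zip(u,v)]); print(z,rect(Q))
            t=m&(P[...,2]>.022); print("cloud top",t.sum(),rect(P[t]))
m=orange(im,P,.45,-.33); v,u=np.nonzero(m)
if m.sum()>30: Q=np.array([at_z(n,(a,b),.020) for a,b in zip(u,v)]); print("handle",rect(Q),np.median(P[m][:,2]))
E
python3 head.py wrist; python3 head.py side; python3 head.py scene
```

```text
t 13.53 pos [ 0.4745 -0.3397  0.1994] x [ 0.9812 -0.1931  0.0013] z [ 0.0011 -0.0008 -1.    ] F [ 0.3828 -0.8655 -0.1927] op 0.05117608468925279 0.0
handle (array([ 345.2, -372.2]), array([315.2,  63.3]), 17.9) 0.027158637663932006
t 13.63 pos [ 0.476  -0.3407  0.2027] x [ 0.9812 -0.1931  0.0074] z [ 0.0066 -0.0047 -1.    ] F [-0.1995  0.0091  0.2117] op 0.05129228685473199 0.0
head 0.5 [255.6, 252.5] 148
cloud med [0.5621 0.0658 0.0249] [0.0112 0.0249 0.0297]
0.028 (array([560.3,  69.4]), array([42.6, 43.1]), 22.6)
0.024 (array([562.2,  65.7]), array([42.8, 43.3]), 22.6)
cloud top 103 (array([564.5,  60. ]), array([42. , 36.3]), 25.8)
handle (array([ 450.2, -322.5]), array([42.2, 95.5]), 77.8) 0.018238053045395053
t 13.73 pos [ 0.4749 -0.34    0.1974] x [ 0.9812 -0.1931  0.0014] z [ 0.0012 -0.0009 -1.    ] F [ 0.4715  0.1309 -0.3319] op 0.05114107835738689 0.0
handle (array([ 461.2, -334.9]), array([26.4, 96.9]), 78.0) 0.02015695456118305
```

Emit:
arm_command([
  {"delta_pos": [0,-0.02,0],"turn": [0,0,-6.1],"gripper": -0.2},
  {"delta_pos": [0,-0.03,0],"turn": [0,0,-6.1],"gripper": -0.2},
  {"delta_pos": [0.005,-0.03,0],"turn": [0,0,-6.1],"gripper": -0.2},
  {"delta_pos": [0.005,-0.03,0],"turn": [0,0,-6.1],"gripper": -0.2},
  {"delta_pos": [0.007,-0.037,0],"turn": [0,0,0],"gripper": -0.2},
  {"delta_pos": [0.007,-0.037,0],"turn": [0,0,0],"gripper": -0.2},
  {"delta_pos": [0.007,-0.037,0],"turn": [0,0,0],"gripper": -0.2},
  {"delta_pos": [0.007,-0.037,0],"turn": [0,0,0],"gripper": -0.2},
  {"delta_pos": [0.007,-0.037,0],"turn": [0,0,0],"gripper": -0.2},
  {"delta_pos": [0.007,-0.037,0],"turn": [0,0,0],"gripper": -0.2},
  {"delta_pos": [0.007,-0.02,0],"turn": [0,0,0],"gripper": -0.2},
  {"delta_pos": [0,-0.01,0],"turn": [0,0,0],"gripper": -0.2},
])

```text
clock: 14.83
position: [0.476, 0.0293, 0.1953]
ee_rot: [-0.0, 0.993, 0.117, -0.001]
wrist_force: [0.9, 0.4, -0.3]
opening: 0.0514
finger_force: 0.0
```

Emit:
arm_command([
  {"delta_pos": [0,0,0],"turn": [0,0,0],"gripper": -0.2},
  {"delta_pos": [0,0,0],"turn": [0,0,0],"gripper": -0.2},
])

```text
clock: 15.0
position: [0.4762, 0.0266, 0.196]
ee_rot: [0.0, 0.993, 0.116, -0.001]
wrist_force: [-0.0, -0.8, 0.2]
opening: 0.0514
finger_force: 0.0
```

```bash
python3 head.py wrist; python3 - <<'E'
from h import *
p,r=pose(); K,x,q=cam("wrist"); print("cam in tool",r.inv().apply(x-p)); print(robot.get_obs()["joints"])
E
```

```text
t 15.0 pos [0.4762 0.0266 0.196 ] x [ 0.9731  0.2305 -0.0015] z [-0.0014 -0.0004 -1.    ] F [-0.006  -0.793   0.2081] op 0.051399218169291376 0.0
head 0.9 [267.6, 94.1] 1547
cloud med [0.5653 0.0561 0.0264] [0.023  0.0264 0.0286]
0.028 (array([564.7,  55.9]), array([45.8, 29.1]), 25.5)
0.024 (array([564.9,  56. ]), array([46.4, 29.4]), 25.5)
cloud top 1531 (array([564.8,  56. ]), array([45.9, 29.5]), 25.3)
handle (array([ 425. , -311.9]), array([52.1, 22.9]), 28.7) 0.01618666487079881
t 15.1 pos [0.4764 0.0257 0.1963] x [ 0.9735  0.2285 -0.0009] z [-0.0008 -0.0003 -1.    ] F [ 0.6176  0.0141 -0.9032] op 0.05112604755818297 0.0
cam in tool [ 0.0776  0.0003 -0.1423]
[ 0.0541 -0.0963 -0.0743  1.5936 -0.0003  2.9652]
```

View pics/head_wrist.png

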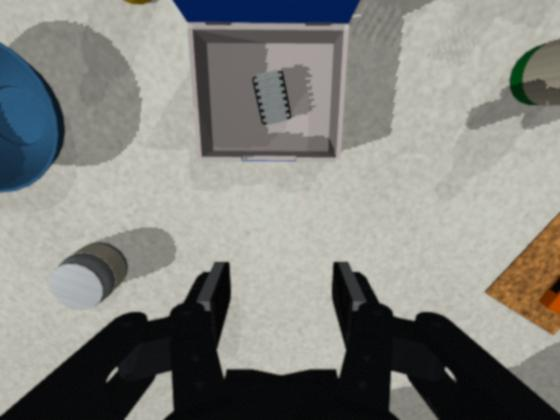

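Head is in the open case at pixel (268,94): centre (0.565,0.056), yaw 25°, size 45×29 mm, which matches. The wrist camera leads the tool by 78 mm and could foul the lid, so I turn the tool half round first.

Emit:
arm_command([
  {"delta_pos": [0,0,0],"turn": [0,0,-7.11],"gripper": -0.2},
  {"delta_pos": [0,0,0],"turn": [0,0,-7.11],"gripper": -0.2},
  {"delta_pos": [0,0,0],"turn": [0,0,-7.11],"gripper": -0.2},
  {"delta_pos": [0,0,0],"turn": [0,0,-7.11],"gripper": -0.2},
  {"delta_pos": [0,0,0],"turn": [0,0,-7.11],"gripper": -0.2},
  {"delta_pos": [0,0,0],"turn": [0,0,-7.11],"gripper": -0.2},
  {"delta_pos": [0,0,0],"turn": [0,0,-7.11],"gripper": -0.2},
  {"delta_pos": [0,0,0],"turn": [0,0,-7.11],"gripper": -0.2},
  {"delta_pos": [0,0,0],"turn": [0,0,-7.11],"gripper": -0.2},
  {"delta_pos": [0,0,0],"turn": [0,0,-7.11],"gripper": -0.2},
  {"delta_pos": [0,0,0],"turn": [0,0,-7.11],"gripper": -0.2},
  {"delta_pos": [0,0,0],"turn": [0,0,-7.11],"gripper": -0.2},
])

```text
clock: 16.1
position: [0.4766, 0.0253, 0.1966]
ee_rot: [-0.0, 0.651, 0.759, -0.0]
wrist_force: [0.4, 0.5, -0.2]
opening: 0.0511
finger_force: 0.0
```

Emit:
arm_command([
  {"delta_pos": [0,0,0],"turn": [0,0,-7.11],"gripper": -0.2},
  {"delta_pos": [0,0,0],"turn": [0,0,-7.11],"gripper": -0.2},
  {"delta_pos": [0,0,0],"turn": [0,0,-7.11],"gripper": -0.2},
  {"delta_pos": [0,0,0],"turn": [0,0,-7.11],"gripper": -0.2},
  {"delta_pos": [0,0,0],"turn": [0,0,-7.11],"gripper": -0.2},
  {"delta_pos": [0,0,0],"turn": [0,0,-7.11],"gripper": -0.2},
  {"delta_pos": [0,0,0],"turn": [0,0,-7.11],"gripper": -0.2},
  {"delta_pos": [0,0,0],"turn": [0,0,-7.11],"gripper": -0.2},
  {"delta_pos": [0,0,0],"turn": [0,0,-7.11],"gripper": -0.2},
  {"delta_pos": [0,0,0],"turn": [0,0,-7.11],"gripper": -0.2},
  {"delta_pos": [0,0,0],"turn": [0,0,-7.11],"gripper": -0.2},
  {"delta_pos": [0,0,0],"turn": [0,0,-7.11],"gripper": -0.2},
])

```text
clock: 17.1
position: [0.4766, 0.0253, 0.1966]
ee_rot: [-0.0, -0.036, 0.999, -0.0]
wrist_force: [-1.1, -0.3, -0.6]
opening: 0.0515
finger_force: 0.0
```

Emit:
arm_command([
  {"delta_pos": [0,0,0],"turn": [0,0,-7.11],"gripper": -0.2},
  {"delta_pos": [0,0,0],"turn": [0,0,-7.11],"gripper": -0.2},
  {"delta_pos": [0,0,0],"turn": [0,0,-7.11],"gripper": -0.2},
  {"delta_pos": [-0.03,-0.003,0],"turn": [0,0,0],"gripper": -0.2},
  {"delta_pos": [-0.032,-0.004,0],"turn": [0,0,0],"gripper": -0.2},
  {"delta_pos": [-0.031,-0.0035,0],"turn": [0,0,0],"gripper": -0.2},
  {"delta_pos": [0,0,0],"turn": [0,0,0],"gripper": -0.2},
  {"delta_pos": [0,0,0],"turn": [0,0,0],"gripper": -0.2},
])

```text
clock: 17.77
position: [0.5659, 0.0558, 0.1951]
ee_rot: [-0.001, -0.218, 0.976, 0.0]
wrist_force: [-1.0, -0.3, 1.1]
opening: 0.0515
finger_force: 0.0
```

```bash
python3 head.py wrist; python3 - <<'E'
from h import *
p,r=pose(); print("delta tool",r.inv().apply(np.array([.5648,.056,.010])-p), "yaw",np.degrees(np.arctan2(*r.as_matrix()[[1,0],0])))
E
```

```text
t 17.77 pos [0.5659 0.0558 0.1951] x [-0.9051 -0.4252  0.0027] z [-0.0028 -0.0005 -1.    ] F [-0.962  -0.3152  1.0618] op 0.05146972774068002 0.0
head 0.67 [278.6, 188.9] 1282
cloud med [0.5614 0.0541 0.0269] [0.0145 0.0269 0.0291]
0.028 (array([561.9,  54.5]), array([47.6, 29.3]), 24.5)
0.024 (array([562.8,  54.9]), array([48.3, 29.7]), 24.5)
cloud top 1198 (array([538.8,  44. ]), array([99.7, 29.8]), 24.4)
head 0.31 [27.9, 161.6] 3352
cloud med [ 0.6313 -0.1722  0.0455] [0.0074 0.0455 0.0771]
0.028 (array([ 647.3, -182.1]), array([76.9, 61.4]), 9.8)
0.024 (array([ 649.3, -184.8]), array([77.9, 62.2]), 9.8)
cloud top 2679 (array([571.8, -83.7]), array([ 56.3, 262.2]), 33.3)
t 17.87 pos [0.5648 0.0557 0.1966] x [-0.9052 -0.4251  0.001 ] z [-0.001  -0.0003 -1.    ] F [-0.0133 -0.5266  0.0199] op 0.05120565558336761 0.0
delta tool [-0.0003  0.0002  0.1866] yaw -154.84383494474545
```

Emit:
arm_command([
  {"delta_pos": [0.001,0,0.025],"turn": [0,0,0],"gripper": -0.2},
  {"delta_pos": [0,0,0.033],"turn": [0,0,0],"gripper": -0.2},
  {"delta_pos": [0,0,0.033],"turn": [0,0,0],"gripper": -0.2},
  {"delta_pos": [0,0,0.03],"turn": [0,0,0],"gripper": -0.2},
  {"delta_pos": [0,0,0.03],"turn": [0,0,0],"gripper": -0.2},
  {"delta_pos": [0,0,0.02],"turn": [0,0,0],"gripper": -0.2},
  {"delta_pos": [0,0,0.012],"turn": [0,0,0],"gripper": -0.2},
  {"delta_pos": [0,0,0],"turn": [0,0,0],"gripper": -0.2},
  {"delta_pos": [0,0,0],"turn": [0,0,0],"gripper": 0.1},
])

```text
clock: 18.62
position: [0.5642, 0.0561, 0.0148]
ee_rot: [0.0, -0.218, 0.976, -0.0]
wrist_force: [0.8, 0.4, 0.4]
opening: 0.0402
finger_force: 0.0
```

Emit:
arm_command([
  {"delta_pos": [0,0,0],"turn": [0,0,0],"gripper": 1},
  {"delta_pos": [0,0,0],"turn": [0,0,0],"gripper": 1},
  {"delta_pos": [0,0,0],"turn": [0,0,0],"gripper": 1},
  {"delta_pos": [0,0,0],"turn": [0,0,0],"gripper": 1},
])

```text
clock: 18.95
position: [0.5654, 0.0565, 0.0161]
ee_rot: [0.002, -0.218, 0.976, -0.0]
wrist_force: [-1.3, -0.5, 7.4]
opening: 0.0278
finger_force: 60.0
```

Emit:
arm_command([
  {"delta_pos": [0,0,-0.01],"turn": [0,0,0],"gripper": 1},
  {"delta_pos": [0,0,-0.02],"turn": [0,0,0],"gripper": 1},
  {"delta_pos": [0,0,-0.03],"turn": [0,0,0],"gripper": 1},
  {"delta_pos": [0,0,-0.03],"turn": [0,0,0],"gripper": 1},
  {"delta_pos": [0,0,-0.03],"turn": [0,0,0],"gripper": 1},
  {"delta_pos": [0,0,-0.03],"turn": [0,0,0],"gripper": 1},
  {"delta_pos": [0,0,-0.03],"turn": [0,0,0],"gripper": 1},
  {"delta_pos": [-0.003,0.02,0],"turn": [0,0,0],"gripper": 1},
  {"delta_pos": [-0.005,0.03,0],"turn": [0,0,0],"gripper": 1},
  {"delta_pos": [-0.005,0.033,0],"turn": [0,0,0],"gripper": 1},
  {"delta_pos": [-0.005,0.033,0],"turn": [0,0,0],"gripper": 1},
  {"delta_pos": [-0.005,0.033,0],"turn": [0,0,0],"gripper": 1},
])

```text
clock: 19.95
position: [0.521, 0.2023, 0.1953]
ee_rot: [0.001, -0.218, 0.976, 0.0]
wrist_force: [-0.5, -0.4, -0.7]
opening: 0.028
finger_force: 59.3
```

Emit:
arm_command([
  {"delta_pos": [-0.005,0.033,0],"turn": [0,0,0],"gripper": 1},
  {"delta_pos": [-0.005,0.033,0],"turn": [0,0,0],"gripper": 1},
  {"delta_pos": [-0.004,0.027,0],"turn": [0,0,0],"gripper": 1},
  {"delta_pos": [-0.002,0.016,0],"turn": [0,0,0],"gripper": 1},
  {"delta_pos": [0,0,0],"turn": [0,0,0],"gripper": 1},
  {"delta_pos": [0,0,0],"turn": [0,0,0],"gripper": 1},
])

```text
clock: 20.45
position: [0.4892, 0.3071, 0.1947]
ee_rot: [0.0, -0.219, 0.976, 0.0]
wrist_force: [0.7, 0.0, -0.4]
opening: 0.0282
finger_force: 59.4
```

```bash
python3 - <<'E'
from h import *
p,r=pose()
for n in ["scene","side","wrist"]:
    im,d=robot.camera(n); P=cloud(n,d); cv2.imwrite(f"pics/b_{n}.png",im)
    k=robot.regions_of("bowl",n)
    if k:
        m=k[0]["mask"]; Q=P[m&(P[...,2]>.035)&(P[...,2]<.06)]; print(n,k[0]["p"],"rim",cv2.minEnclosingCircle((Q[:,:2]*1000).astype(np.float32)) if len(Q)>5 else None)
        f=P[m&(np.hypot(P[...,0]-.4905,P[...,1]-.306)<.03)]; print(" floor z",len(f),np.percentile(f[:,2],[5,50,95]) if len(f) else '')
    for l in ["bowl_in"]:
        for k in robot.mark_of(l,n)[:1]: print(l,k["p"],at_z(n,k["uv"],.006))
T=r.inv().apply((P-p).reshape(-1,3)).reshape(P.shape); s=(abs(T[...,1])<.013)&(abs(T[...,0])<.035)&(abs(T[...,2])<.03); q=T[s]; print("head in tool",len(q),q.min(0),q.max(0)) if len(q) else 0
print("delta",r.inv().apply(np.array([.4905,.306,.03])-p))
E
```

```text
t 20.45 pos [0.4892 0.3071 0.1947] x [-0.9037 -0.4281 -0.0007] z [ 0.0006  0.0002 -1.    ] F [ 0.6634  0.0296 -0.4149] op 0.02819340572211703 59.35158133506775
scene 0.76 rim ((490.6990051269531, 304.2091369628906), 72.45159149169922)
 floor z 135 [0.0021 0.0047 0.0084]
bowl_in 0.84 [0.4778 0.3191 0.006 ]
side 0.85 rim ((490.085205078125, 308.5964050292969), 72.08661651611328)
 floor z 379 [0.0023 0.0054 0.0094]
bowl_in 0.89 [0.4889 0.3169 0.006 ]
wrist 0.85 rim ((487.8079528808594, 305.4789733886719), 69.66409301757812)
 floor z 2366 [0.0034 0.0046 0.0083]
bowl_in 0.89 [0.4906 0.3053 0.006 ]
head in tool 5297 [-0.0225 -0.013  -0.0297] [0.0248 0.013  0.0112]
delta [-0.0006 -0.0016  0.1647]
```

View pics/b_wrist.png

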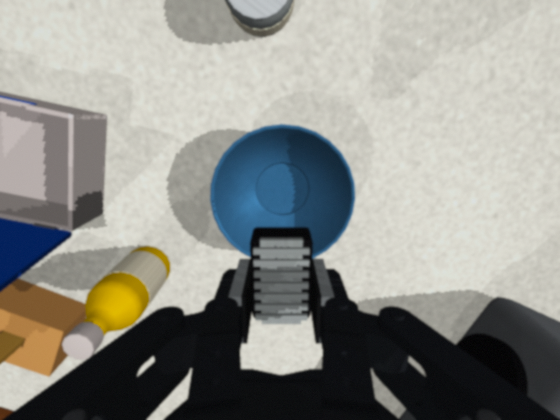

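Head is held squarely, and the bowl is centred below it (flat floor at about (283,188), radius about 26 px). Lowering.

Emit:
arm_command([
  {"delta_pos": [0,-0.001,0.02],"turn": [0,0,0],"gripper": 1},
  {"delta_pos": [0,0,0.033],"turn": [0,0,0],"gripper": 1},
  {"delta_pos": [0,0,0.033],"turn": [0,0,0],"gripper": 1},
  {"delta_pos": [0,0,0.033],"turn": [0,0,0],"gripper": 1},
  {"delta_pos": [0,0,0.025],"turn": [0,0,0],"gripper": 1},
  {"delta_pos": [0,0,0.014],"turn": [0,0,0],"gripper": 1},
  {"delta_pos": [0,0,0.006],"turn": [0,0,0],"gripper": 1},
  {"delta_pos": [0,0,0.003],"turn": [0,0,0],"gripper": 1},
  {"delta_pos": [0,0,0],"turn": [0,0,0],"gripper": 1},
  {"delta_pos": [0,0,0],"turn": [0,0,0],"gripper": 1},
])

```text
clock: 21.73
position: [0.4906, 0.3059, 0.0281]
ee_rot: [0.001, -0.218, 0.976, 0.0]
wrist_force: [0.2, 0.1, -1.0]
opening: 0.0279
finger_force: 59.4
```

Emit:
arm_command([
  {"delta_pos": [0,0,0.003],"turn": [0,0,0],"gripper": 1},
  {"delta_pos": [0,0,0.003],"turn": [0,0,0],"gripper": 1},
  {"delta_pos": [0,0,0.002],"turn": [0,0,0],"gripper": 1},
  {"delta_pos": [0,0,0],"turn": [0,0,0],"gripper": 1},
])

```text
clock: 22.07
position: [0.4898, 0.3055, 0.0185]
ee_rot: [-0.0, -0.218, 0.976, -0.0]
wrist_force: [0.7, 0.3, -0.5]
opening: 0.028
finger_force: 59.4
```

Emit:
arm_command([
  {"delta_pos": [0,0,0.0015],"turn": [0,0,0],"gripper": 1},
  {"delta_pos": [0,0,0],"turn": [0,0,0],"gripper": 1},
])

```text
clock: 22.23
position: [0.49, 0.3056, 0.0173]
ee_rot: [0.0, -0.218, 0.976, 0.0]
wrist_force: [-0.5, -0.1, -1.1]
opening: 0.0281
finger_force: 59.4
```

Emit:
arm_command([
  {"delta_pos": [0,0,0.001],"turn": [0,0,0],"gripper": 1},
  {"delta_pos": [0,0,0],"turn": [0,0,0],"gripper": 1},
])

```text
clock: 22.4
position: [0.4901, 0.3057, 0.0172]
ee_rot: [0.0, -0.218, 0.976, 0.0]
wrist_force: [-2.8, -1.3, 5.8]
opening: 0.0282
finger_force: 60.0
```

Emit:
arm_command([
  {"delta_pos": [0,0,0.001],"turn": [0,0,0],"gripper": 1},
  {"delta_pos": [0,0,0],"turn": [0,0,0],"gripper": 1},
])

```text
clock: 22.57
position: [0.4901, 0.3057, 0.0171]
ee_rot: [0.001, -0.218, 0.976, 0.0]
wrist_force: [-5.4, -4.2, 13.3]
opening: 0.0279
finger_force: 60.9
```

Contact. Easing off and releasing gently with a small opening.

Emit:
arm_command([
  {"delta_pos": [0,0,-0.0015],"turn": [0,0,0],"gripper": 1},
  {"delta_pos": [0,0,0],"turn": [0,0,0],"gripper": 0.25},
  {"delta_pos": [0,0,0],"turn": [0,0,0],"gripper": 0.15},
  {"delta_pos": [0,0,0],"turn": [0,0,0],"gripper": 0.1},
  {"delta_pos": [0,0,0],"turn": [0,0,0],"gripper": 0.1},
  {"delta_pos": [0,0,-0.005],"turn": [0,0,0],"gripper": 0.1},
  {"delta_pos": [0,0,-0.015],"turn": [0,0,0],"gripper": 0.1},
  {"delta_pos": [0,0,-0.025],"turn": [0,0,0],"gripper": 0.1},
  {"delta_pos": [0,0,-0.035],"turn": [0,0,0],"gripper": 0.1},
  {"delta_pos": [0,0,-0.035],"turn": [0,0,0],"gripper": 0.1},
  {"delta_pos": [0,0,-0.035],"turn": [0,0,0],"gripper": 0.1},
  {"delta_pos": [0,0,-0.035],"turn": [0,0,0],"gripper": 0.1},
])

```text
clock: 23.57
position: [0.4897, 0.3054, 0.2039]
ee_rot: [0.0, -0.218, 0.976, 0.0]
wrist_force: [-0.1, 0.7, 0.1]
opening: 0.0382
finger_force: 0.0
```

```bash
python3 - <<'E'
from h import *
p,r=pose()
A=[]
for n in ["wrist","side","scene"]:
    im,d=robot.camera(n); P=cloud(n,d); A.append(im)
    for k in robot.regions_of("head",n)[:1]: print(n,"head",k["p"],np.median(P[k["mask"]],0),rect(P[k["mask"]]))
    m=orange(im,P,.45,-.33); print("handle",rect(P[m]) if m.sum()>20 else '')
    for nm,(X,Y,rr,zt) in dict(bowl=(.49,.306,.09,.035),sh=(.66,-.18,.05,.06),co=(.65,.2,.05,.05),tin=(.36,.21,.06,.03)).items():
        q=P[(np.hypot(P[...,0]-X,P[...,1]-Y)<rr)&(P[...,2]>zt)&(P[...,2]<.17)]
        if len(q)>9 and n!="wrist": print(nm,q.min(0),q.max(0))
cv2.imwrite("pics/fin.png",cv2.resize(np.hstack(A[:2]),(800,300),interpolation=cv2.INTER_AREA))
E
```

```text
t 23.57 pos [0.4897 0.3054 0.2039] x [-0.9046 -0.4263 -0.0003] z [ 0.0002  0.0001 -1.    ] F [-0.0731  0.7264  0.1164] op 0.038188608241444204 0.0
wrist head 0.9 [0.4897 0.3055 0.0348] (array([467.3, 295. ]), array([108. ,  28.8]), 24.5)
handle 
handle (array([ 453.1, -330.4]), array([27.4, 93.1]), 77.2)
bowl [0.4211 0.2385 0.035 ] [0.5587 0.3779 0.0546]
sh [ 0.619  -0.2096  0.0604] [ 0.6727 -0.1617  0.1635]
co [0.6151 0.1879 0.0501] [0.6662 0.2336 0.1434]
tin [0.3077 0.1881 0.0301] [0.3667 0.2462 0.0587]
scene head 0.5 [0.4975 0.3009 0.0247] (array([491.7, 304.5]), array([49.5, 40.8]), 45.8)
handle (array([ 454.2, -340.6]), array([33. , 91.5]), 77.8)
bowl [0.4217 0.2358 0.035 ] [0.5606 0.3747 0.0531]
sh [ 0.6371 -0.2228  0.0601] [ 0.679  -0.167   0.1617]
co [0.6249 0.1747 0.0501] [0.6696 0.2254 0.1421]
tin [0.3103 0.1815 0.0301] [0.3709 0.2418 0.0585]
```

View pics/fin.png

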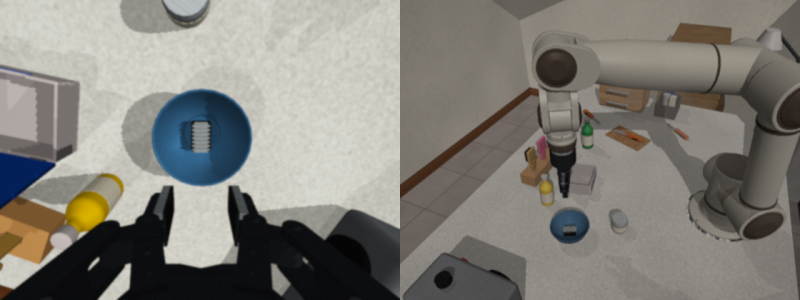

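The head sits in the bowl (left panel (200,137)), the lid is still open and the opener is on the mat. Nothing else has moved, so I'm handing in.

```bash
python3 -c "
from rig import robot
print(robot.close_job())"
```

```text
the job is handed in; nothing more can be done
None
```

I pried the lid with the opener and left it standing open at about 98°, laid the opener back flat on the mat, set the clipper head in the bowl, and handed the job in at about 24 s; the bottles, tin and bowl measured as unmoved, and the rack looked undisturbed but I did not re-measure it.

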